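Lock the quick clamp with its T-key

ROBOT

A 6-joint arm with a two-finger parallel gripper is mounted at the origin on a cart in front of the work surface, level with it; the furniture and walls round the work are solid. World frame = base frame: x ahead of the robot, y to its left, z up, the work surface at z = 0. Lengths are in m, angles in rad, forces in N, time in s.
With the tool pointing down it reaches from about 0.3 to 0.875 m from the base axis. Payload 6.4 kg.
Tool frame: the origin (TCP) lies between the finger pads; the fingertips stand 8 mm ahead of it and the grasp point (between the pads) lies 11 mm behind it (ctrl.finger_overhang is the distance from the TCP to the fingertips, in m); z points along the fingers, y is the line along which they close (so a half turn about z gives the same grasp; the last joint's range is limited). The gripper opens to 85 mm and grips with 20 to 120 N. Pads are 22 mm wide; open, the fingers measure 114 mm over their backs; the gripper's body (76 mm by 85 mm) begins 54 mm behind the grasp point. The pads swing forward as they close: fully open they stand 13 mm farther back than shut.
Start: joints at [-1.455, 0.181, 1.607, -0, 1.354, -0.206], TCP at [0.182, -0.545, 0.239] pointing down, gripper open.
Joint ranges: [-2.99, 2.99], [-0.89, 2.07], [0.3, 2.58], [-1.14, 4.28], [0, 2.63], [-3.12, 3.12]. Speed limits (rad/s): [2.57, 2.57, 3.01, 3.14, 3.14, 3.14].

INTERFACE

Orientations are given as a unit quaternion [w, x, y, z].
In Python, from bench import ctrl, camera gives the robot as it stands.
- The arm moves only by the shell command python3 -m pendant 'ROWS' [OPENING]. ROWS is JSON, a list of rows, each a list of 6 numbers: the shift along the world's x, y, z normalised to -1 to 1, where 1 is 200 mm, then the turn, a rotation vector about the world's x, y, z normalised to -1 to 1, where 1 is pi/2 rad. In form: [[dx, dy, dz, rx, ry, rz], ...]. A call has exactly 10 rows; each row shifts and turns the commanded pose from where the row before left it; what a row does not reach is not made up. A row lasts 1/8 s, in which the tool goes at most 62.5 mm and 10.7 degrees, less where a joint would pass 70% of its speed; a pose out of reach is approached as far as the arm can. A call with a number of a shift or a turn outside -1 to 1 is refused whole. A call with a gripper value outside its range is refused whole. OPENING is the opening, from -1 (shut) to 1 (fully open), set as the call begins (- or left out, the last holds). The fingers move at their own pace and stop on an object; the grip force is fixed at half the most. Time passes only in rows, so rows that do not move let the fingers close, or fill a call up. It gives the time, the measured TCP pose, the force, the opening and the grip force at its end, in the units of the state.
- ctrl.get_obs(): the state, without advancing time (a new reading comes with each control period).
- camera(name): name is "side" or "top" or "wrist"; returns a dict with "color" (420x560x3 uint8, blue, green, red), "fx", "fy", "cx", "cy" (pixels), "xyz" and "rotation" of the camera in the world; the wrist camera has in their place "hand_eye" (4x4, takes a point from camera to tool coordinates, whose origin is the TCP and whose axes are the flange's). Camera axes: x right, y down, z forward; pixel columns grow to the right and rows downward; lengths in m; the calibration is good to about 2 mm. A picture is of the moment at which its call begins: read the wrist's pose just before it. There is no depth.
- ctrl.hand_in(): hands the job in; it is judged then, once.
The state is a dict: "time_s": time; "q": joint angles; "dq": joint speeds; "joint_efforts": joint torques, N m; "eef_pos": TCP position; "eef_rot": TCP orientation; "wrist_force": force on the tool from outside, world axes, zero at the start; "torque": the same for the moment, N m; "opening": opening from 0.0 (shut) to 1.0 (fully open); "grasp_force": force on a finger pad.
Only numpy, scipy, OpenCV 4.12 (cv2) and the standard library are available. Lean on these libraries where they do the work, as an engineer would, in place of code of your own. Each camera call takes 0.05 s, during which the arm holds its last target. There are 200 camera calls.

TASK

Lift the T-key out of its rest and put it down into the clamp's key hole; keep a light pressure on the sprung spindle, without driving it anywhere near its bottom, and turn the key until its blade drops into the hidden slot, then press it fully home. Only then turn the key clockwise (seen from above) just up to the stop to lock the clamp, never forcing it, and let go, leaving the key standing fully home in the locked clamp. Do not disturb the red thread spool and the gold wax tin.

Things in the scene. Friction and masses are not known exactly. Their poses are not given: they have to be found in the camera images.
- key_handle (a point): Centre of the red cross-bar of the loose T-key (about 150 g), which stands upright, z up. The bar is 84 mm long along the key's x (100 mm with its black end caps), 12 mm wide along y and 14 mm high; pinch it from above across the 12 mm, over its middle. Half a turn about z gives the same key.
- key_tip (a point): Centre of the lower end of the T-key's blade, 85 mm below key_handle, same axes. The blade is 15 mm long along x (along the bar), 6 mm thick along y and 14 mm high; above it a round steel shank of 16 mm diameter goes up to the bar.
- key_rest: Fixed wooden block, 85 x 75 x 50 mm, origin at the centre of its underside. The key stands in a round blind hole of 19 mm diameter and 45 mm depth at its middle; lift the key 50 mm or more to clear it.
- clamp: Fixed green quick clamp, base 175 x 130 x 10 mm from x = -50 to +126 mm; origin on the table under the axis of its upright steel key boss. Behind the boss (+x) a wooden block (60 x 110 x 35 mm) lies between a steel shoe and a stop, all under 46 mm high; locking the spindle secures the shoe against the block.
- mouth (a point): Centre of the key hole's upper rim, 68 mm above the table, on the boss axis (boss 41 mm wide at the rim). The rim is a funnel, 10 mm deep, from 27.5 mm diameter down to the 18.5 mm bore that guides the key's shank. Axes as the clamp's.
- spindle_face (a point): Centre of the upper face of the sprung spindle in the bore, 30 mm below the mouth at rest. It rides down on a spring: about 5 N to start moving, 0.9 N more per mm, bottom after 12 mm; 2 to 5 mm is a light pressure, 8 mm is too hard. A slot 8 mm wide and 12 mm deep for the 6 mm blade crosses the face. Axes are the clamp's and do not show the slot's direction.
- slot_floor (a point): Centre of the slot's floor, 12 mm below spindle_face, riding with it. At the start the slot (the blade's long way) points anywhere within 0.5 rad either side of the clamp's x axis. When the blade meets it, the spindle springs up over the blade and the pressure falls away; fully home means key_tip resting on this floor, spindle risen. Home, the blade has about 0.2 rad of play each way.
- lock_turn (a joint): Rotation of the spindle, rad: 0 = unlocked (start; it cannot turn the other way), growing clockwise seen from above to the stop at 1.0 = locked. It turns against 0.13 N m of friction and stays where it is left; twisting on against a stop with 0.4 N m or more is forcing it. A lightly pressed key that is not in the slot does not turn it.
- spool: Loose spool of red thread, 40 x 40 x 60 mm, standing; a bystander, origin at the centre of its underside.
- wax: Loose round gold tin of wax, 62 x 62 x 25 mm; a bystander, origin at the centre of its underside.
Things that resemble listed ones, but are neither listed nor needed, are in the scene too. There is more than one size of the part that bears key_handle; the job needs the larger.

How it is judged:
On the way, in this order (a step that is already met when the one before it is completed fails the run):
1. the key is lifted clear of its rest (height (world z) of key_tip above 0.055 m and contact force between the fingers and key above 1 N), for 0.1 s.
2. the key is fully home in the slot while the clamp is still unlocked (z of key_tip in the frame of slot_floor below 0.0025 m and value of joint lock_turn below 0.3 rad and horizontal distance between key_tip and slot_floor below 0.004 m), for 0.1 s.
At the end, for the whole second after the job is handed in: the lock stands at its clockwise stop (lock_turn over 0.85 rad of 1.0), the key stands upright (within 0.15 rad) and fully home in the slot (tip within 3 mm above the slot's floor and 4 mm of the bore's axis), the spindle has risen to within 3 mm of its top, and the key is released and at rest (value of joint lock_turn above 0.85 rad and z of key_tip in the frame of slot_floor below 0.003 m and horizontal distance between key_tip and mouth below 0.004 m and z of slot_floor in the frame of clamp above 0.023 m and angle between key's own z axis and vertical below 0.15 rad and linear speed of key below 0.02 m/s and contact force between the fingers and key below 0.1 N); the robot touches nothing.
It fails at once if the sprung spindle is pressed down more than 8 mm (too hard) (z of slot_floor in the frame of clamp below 0.018 m).
It fails at once if the lock is turned by more than 0.35 rad while the blade is not fully home (value of joint lock_turn above 0.35 rad and z of key_tip in the frame of slot_floor above 0.003 m).
It fails at once if the thread spool is disturbed (distance of spool from where it was at the start of the episode above 0.03 m).
It fails at once if the wax tin is disturbed (distance of wax from where it was at the start of the episode above 0.03 m).
It fails at once if the key is forced against the clamp (contact over 60 N; turning the lock makes about 18 N) (contact force between key and clamp above 60 N).
It also fails if it takes over 54 s, if anything falls off the work surface, if the arm or the gripper's body presses on something with over 40 N, if the wrist force passes 120 N, or if a joint passes its speed limit or range.

## Working session

There is one attempt and no reset: what is moved stays moved. The work goes in short steps, Python scripts to look and compute and a shell command to move; the robot and the scene stay as the last step left them, time stands still between calls to the robot, and variables do not carry over. Pictures are saved under pics/ and viewed, at most 10 in all, crops included, and the job is handed in when it is done.

```bash
ls; mkdir -p pics; python3 - <<'E'
from bench import ctrl,camera
import cv2,numpy as np
o=ctrl.get_obs();print(o)
for n in("top","side"):
    c=camera(n);cv2.imwrite(f"pics/{n}0.png",c["color"]);print(n,{k:np.round(v,4).tolist() for k,v in c.items() if k!="color"})
    np.savez(f"{n}.npz",**c)
E
```

```text
pics
{'time_s': 0.0, 'q': array([-1.45529294e+00,  1.81547466e-01,  1.60801583e+00, -1.61801410e-05,
        1.35382202e+00, -2.06304933e-01]), 'dq': array([-0.00015384, -0.00168214, -0.00016867, -0.00042475,  0.00130942,
        0.0022236 ]), 'joint_efforts': array([-1.09778768e-03, -4.44867039e+01, -3.51337624e+01, -3.48129824e-04,
        9.07418726e-03, -5.02230876e-05]), 'eef_pos': array([ 0.18180676, -0.54492026,  0.23837676]), 'eef_rot': array([-8.95767816e-04,  9.87082154e-01,  1.60212414e-01,  3.27895492e-05]), 'wrist_force': array([-0.16029522,  0.49478423,  0.85780145]), 'torque': array([-0.00411623,  0.03577264,  0.0408982 ]), 'grasp_force': 0.0, 'opening': 1.0029741971002293}
top {'fx': 461.8627, 'fy': 461.8627, 'cx': 273.1751, 'cy': 202.0502, 'xyz': [0.3692, 0.0144, 1.1612], 'rotation': [-0.0606, 0.706, -0.7032, 0.0585]}
side {'fx': 460.916, 'fy': 460.916, 'cx': 283.9854, 'cy': 204.9215, 'xyz': [0.5345, -0.7072, 0.5215], 'rotation': [-0.4868, 0.8733, -0.0118, 0.0186]}
```

View pics/top0.png

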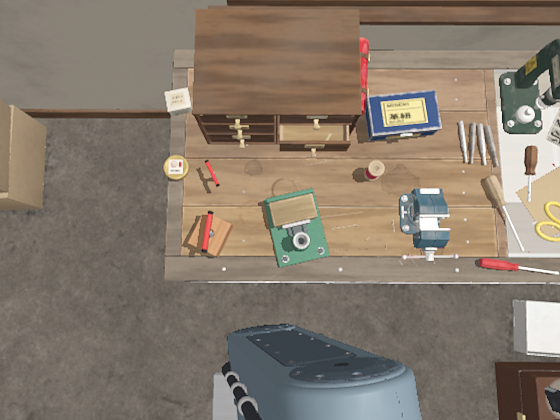

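View pics/side0.png

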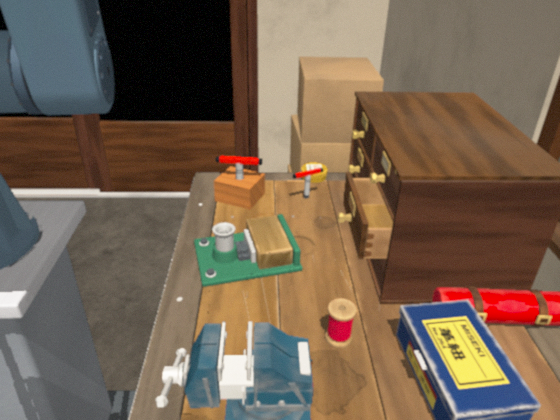

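Top view shows two red T-bars: A at (207,232), standing in the wooden block, and B at (211,174), shorter and free-standing by the wax tin (175,167). Other red things are the spool (374,170), a screwdriver (495,264) and a red roll (364,75). By the description, A (larger, in the rest) is the key. The clamp boss is at (301,241). I'll check A in one close crop.

```bash
python3 - <<'E'
import numpy as np,cv2
a=np.load("top.npz")["color"][155:275,165:335];cv2.imwrite("pics/c1.png",cv2.resize(a,None,fx=4.7,fy=4.7,interpolation=cv2.INTER_CUBIC))
b=np.load("side.npz")["color"][145:285,190:340];cv2.imwrite("pics/c2.png",cv2.resize(b,None,fx=4.25,fy=4.25,interpolation=cv2.INTER_CUBIC))
E
```

```text
(no output)
```

View pics/c1.png

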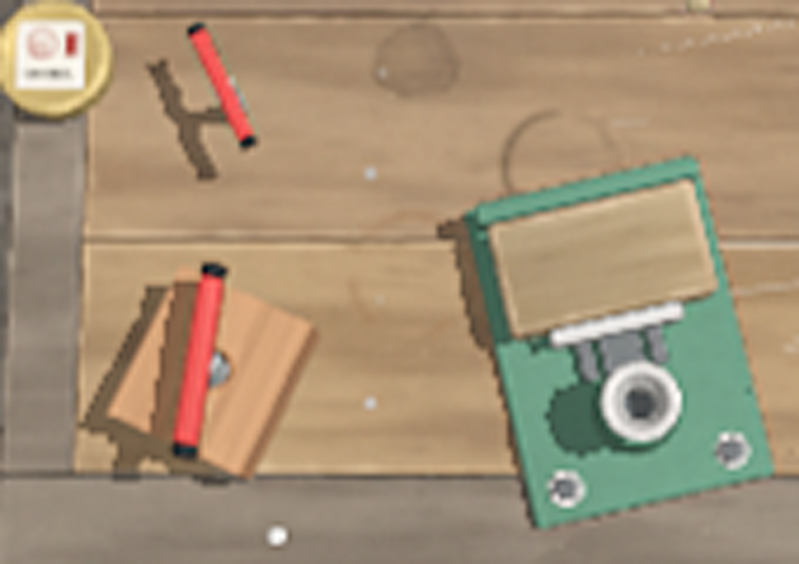

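View pics/c2.png

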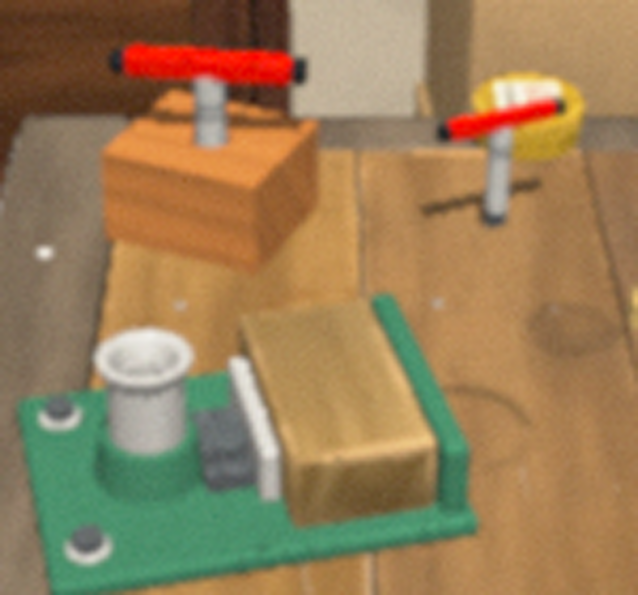

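The crops confirm A: the larger bar with the steel shank standing in the wooden block. In crop 1, its cap ends are at (213,270) and (185,451), and the rim centre is at (641,402). In crop 2 the cap ends are at (117,60) and (299,70), and the rim centre is at (145,358).

```bash
cat >h.py <<'E'
import numpy as np
from scipy.spatial.transform import Rotation as R
def rot(q): return R.from_quat([q[1],q[2],q[3],q[0]])
def ray(c,u,v):
    d=rot(c["rotation"]).apply([(u-c["cx"])/c["fx"],(v-c["cy"])/c["fy"],1]); return np.array(c["xyz"]),d
def onz(c,u,v,z):
    o,d=ray(c,u,v); return o+d*(z-o[2])/d[2]
def tri(*rs):
    A=0;b=0
    for o,d in rs:
        d=d/np.linalg.norm(d);P=np.eye(3)-np.outer(d,d);A=A+P;b=b+P@o
    return np.linalg.solve(A,b)
E
python3 - <<'E'
from h import *
np.set_printoptions(precision=4,suppress=True)
t=np.load("top.npz");s=np.load("side.npz")
T=lambda x,y:((x+.5)/4.7-.5+165,(y+.5)/4.7-.5+155)
S=lambda x,y:((x+.5)/4.25-.5+190,(y+.5)/4.25-.5+145)
for n,a,b,z in(("e1",(213,270),(299,70),.092),("e2",(185,451),(117,60),.092),("rim",(641,402),(145,358),.068)):
    print(n,onz(t,*T(*a),z),onz(s,*S(*b),z),tri(ray(t,*T(*a)),ray(s,*S(*b))))
P=[onz(t,*T(*p),.010) for p in((537,527),(773,470))];print("base",P, np.linalg.norm(P[1]-P[0]))
d=P[1]-P[0];print("clamp x dir deg",np.degrees(np.arctan2(d[1],d[0]))+90)
l=[onz(t,*T(*p),.035) for p in((490,228),(514,335),(690,181),(716,296))];print(np.degrees([np.arctan2(*(l[i]-l[i+1])[[1,0]]) for i in(0,2)]))
for p in((55,57),):print("wax",onz(t,*T(*p),.025))
print("spool",onz(t,374,170,.06))
E
```

```text
e1 [0.527  0.1659 0.092 ] [0.527  0.1619 0.092 ] [0.5271 0.1662 0.0899]
e2 [0.4371 0.1772 0.092 ] [0.437  0.1727 0.092 ] [0.4369 0.1775 0.0897]
rim [ 0.4642 -0.0482  0.068 ] [ 0.4658 -0.0515  0.068 ] [ 0.4649 -0.0482  0.0656]
base [array([0.4033, 0.0035, 0.01  ]), array([ 0.4336, -0.1209,  0.01  ])] 0.12806967588130724
clamp x dir deg 13.684316101355805
[12.7949 11.9968]
wax [0.6524 0.2636 0.025 ]
spool [ 0.6372 -0.2282  0.06  ]
```

```bash
python3 -m pendant '[[0.115,0.275,0.1,0,0,0.116],[0.115,0.275,0,0,0,0.116],[0.115,0.275,0,0,0,0.116],[0.115,0.275,0,0,0,0.116],[0.115,0.275,0,0,0,0.116],[0.115,0.275,0,0,0,0.116],[0.115,0.275,0,0,0,0.116],[0.115,0.275,0,0,0,0.116],[0.115,0.275,0,0,0,0.116],[0.115,0.275,0,0,0,0.116]]' 1; python3 -m pendant '[[0.115,0.275,0,0,0,0.116],[0.115,0.275,0,0,0,0.116],[0.115,0.275,0,0,0,0.116],[0,0,-0.1,0,0,0.116],[0,0,-0.1,0,0,0.092],[0,0,0,0,0,0],[0,0,0,0,0,0],[0,0,0,0,0,0],[0,0,0,0,0,0],[0,0,0,0,0,0]]'
cat >>h.py <<'E'
def wcam(name):
    from bench import ctrl,camera
    import cv2
    o=ctrl.get_obs();c=camera("wrist");cv2.imwrite(name,c["color"])
    Rt=rot(o["eef_rot"]);H=np.array(c["hand_eye"])
    M=Rt*R.from_matrix(H[:3,:3]);q=M.as_quat()
    d=dict(fx=c["fx"],fy=c["fy"],cx=c["cx"],cy=c["cy"],xyz=o["eef_pos"]+Rt.apply(H[:3,3]),rotation=np.r_[q[3],q[:3]],color=c["color"])
    return o,d
def show(o):
    x=rot(o["eef_rot"]).apply([1,0,0]);z=rot(o["eef_rot"]).apply([0,0,1])
    print("t %.2f pos %s phi %.2f z %s F %s T %s open %.3f grip %.1f q6 %.2f"%(o["time_s"],np.round(o["eef_pos"],4),np.degrees(np.arctan2(x[1],x[0])),np.round(z,3),np.round(o["wrist_force"],2),np.round(o["torque"],3),o["opening"],o["grasp_force"],o["q"][5]))
E
python3 - <<'E'
from h import *
o,d=wcam("pics/w1.png");np.savez("w1.npz",**d);show(o);print(d["xyz"])
E
```

```text
time_s: 1.35
eef_pos: [0.412, 0.0061, 0.2592]
eef_rot: [0.0, 0.476, 0.88, -0.0]
wrist_force: [1.7, -0.2, 0.2]
opening: 0.999
grasp_force: 0.0
time_s: 2.6
eef_pos: [0.4809, 0.1691, 0.2196]
eef_rot: [0.0, 0.062, 0.998, 0.0]
wrist_force: [-0.2, -0.7, -0.9]
opening: 1.002
grasp_force: 0.0
t 2.60 pos [0.4809 0.1691 0.2196] phi 172.84 z [ 0.001  0.    -1.   ] F [-0.2  -0.66 -0.87] T [0.022 0.025 0.032] open 1.002 grip 0.0 q6 -1.34
[0.4146485  0.17727692 0.3536519 ]
```

View pics/w1.png

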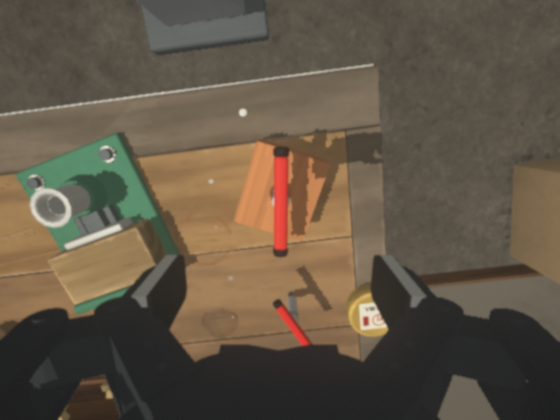

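The wrist view is centred on the larger key: bar from (281,148) to (281,256), vertical in the picture, so the yaw is right. The boss rim is at about (52,207).

```bash
python3 - <<'E'
from h import *
t=dict(np.load("top.npz"));s=dict(np.load("side.npz"));w=dict(np.load("w1.npz"))
T=lambda x,y:((x+.5)/4.7-.5+165,(y+.5)/4.7-.5+155)
S=lambda x,y:((x+.5)/4.25-.5+190,(y+.5)/4.25-.5+145)
e1=onz(w,281,256,.092);e2=onz(w,281,148,.092);print(e1,e2,(e1+e2)/2,np.linalg.norm(e1-e2),np.degrees(np.arctan2(*(e1-e2)[[1,0]])))
print(tri(ray(t,*T(213,270)),ray(s,*S(299,70)),ray(w,281,256)),tri(ray(t,*T(185,451)),ray(s,*S(117,60)),ray(w,281,148)))
print("rim",onz(w,52,207,.068),tri(ray(t,*T(641,402)),ray(s,*S(145,358)),ray(w,52,207)))
E
```

```text
[0.53319247 0.16495845 0.092     ] [0.43653083 0.1768998  0.092     ] [0.48486165 0.17092912 0.092     ] 0.09739645148346507 -7.042499318430109
[0.5287606  0.16508931 0.09226268] [0.43682911 0.17717109 0.0899028 ]
rim [ 0.46634145 -0.04681037  0.068     ] [ 0.46550429 -0.04833605  0.0659147 ]
```

```bash
python3 -m pendant '[[0.013,0.01,-0.2,0,0,0],[0,0,-0.2,0,0,0],[0,0,-0.2,0,0,0],[0,0,-0.103,0,0,0],[0,0,0,0,0,0],[0,0,0,0,0,0],[0,0,0,0,0,0],[0,0,0,0,0,0],[0,0,0,0,0,0],[0,0,0,0,0,0]]'; python3 -m pendant '[[0,0,0,0,0,0],[0,0,0,0,0,0],[0,0,0,0,0,0],[0,0,0,0,0,0],[0,0,0,0,0,0],[0,0,0,0,0,0],[0,0,0,0,0,0],[0,0,0,0,0,0],[0,0,0,0,0,0],[0,0,0,0,0,0]]' -1
python3 - <<'E'
from h import *
from bench import ctrl
show(ctrl.get_obs())
E
```

```text
time_s: 3.9
eef_pos: [0.4834, 0.1712, 0.0788]
eef_rot: [0.0, 0.062, 0.998, 0.0]
wrist_force: [-0.7, -0.0, -0.5]
opening: 1.003
grasp_force: 0.0
time_s: 5.15
eef_pos: [0.4835, 0.1712, 0.0787]
eef_rot: [0.0, 0.062, 0.998, 0.0]
wrist_force: [-0.2, -0.1, 4.5]
opening: 0.154
grasp_force: 58.6
t 5.15 pos [0.4835 0.1712 0.0787] phi 172.88 z [ 0. -0. -1.] F [-0.2  -0.08  4.48] T [-0.156  0.071  0.038] open 0.154 grip 58.6 q6 -1.34
```

```bash
python3 -m pendant '[[0,0,0.05,0,0,0],[0,0,0.1,0,0,0],[0,0,0.1,0,0,0],[0,0,0.1,0,0,0],[0,0,0.1,0,0,0],[0,0,0.05,0,0,0],[0,0,0,0,0,0],[0,0,0,0,0,0],[0,0,0,0,0,0],[0,0,0,0,0,0]]' -1
python3 -m pendant '[[-0.01,-0.1,0,0,0,0.03],[-0.01,-0.15,0,0,0,0.05],[-0.01,-0.15,0,0,0,0.08],[-0.01,-0.15,0,0,0,0.08],[-0.01,-0.15,0,0,0,0.08],[-0.01,-0.15,0,0,0,0.08],[-0.01,-0.15,0,0,0,0.06],[-0.02,-0.096,0,0,0,0.04],[0,0,0,0,0,0],[0,0,0,0,0,0]]' -1
python3 - <<'E'
from h import *
import cv2
from bench import camera
o,d=wcam("pics/w2.png");np.savez("w2.npz",**d);show(o)
c=camera("side");np.savez("side2.npz",**c);t=camera("top");
b=c["color"][120:280,150:350]
cv2.imwrite("pics/s2.png",cv2.resize(b,None,fx=3.6,fy=3.6,interpolation=cv2.INTER_CUBIC))
E
```

```text
time_s: 6.4
eef_pos: [0.483, 0.1711, 0.178]
eef_rot: [-0.001, 0.062, 0.998, -0.0]
wrist_force: [0.6, 0.2, -2.1]
opening: 0.157
grasp_force: 58.6
time_s: 7.65
eef_pos: [0.4653, -0.0476, 0.1784]
eef_rot: [-0.0, -0.324, 0.946, 0.0]
wrist_force: [0.4, -0.5, -1.3]
opening: 0.155
grasp_force: 58.8
t 7.65 pos [ 0.4653 -0.0476  0.1784] phi -142.19 z [-0.  0. -1.] F [ 0.35 -0.47 -1.32] T [ 0.061 -0.04   0.003] open 0.155 grip 58.8 q6 -2.59
```

View pics/w2.png

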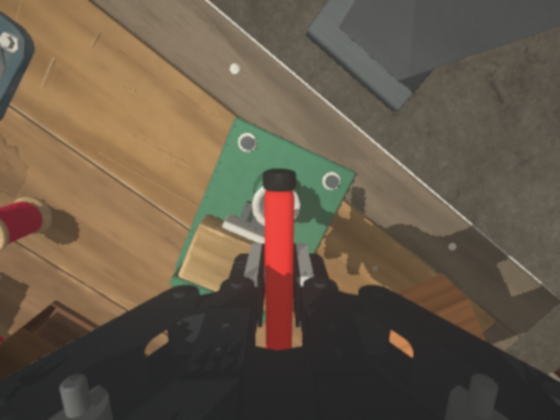

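View pics/s2.png

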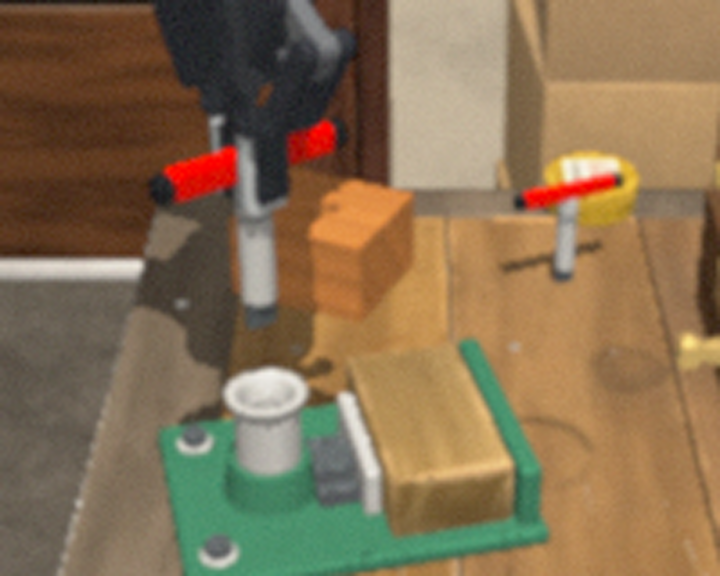

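The key hangs upright from the middle of its bar. In the side crop, the caps are at (152,187) and (346,135), the tip at (260,320) and the rim centre at (266,393). In the wrist picture, the far cap is at (279,180) and the rim is at about (276,203).

```bash
python3 - <<'E'
from h import *
np.set_printoptions(precision=4,suppress=True)
s=dict(np.load("side2.npz"));w=dict(np.load("w2.npz"))
S=lambda x,y:((x+.5)/3.6-.5+150,(y+.5)/3.6-.5+120)
a=onz(s,*S(156,186),.1897);b=onz(s,*S(342,135),.1897);print("bar side",a,b,(a+b)/2,np.linalg.norm(a-b),np.degrees(np.arctan2(*(b-a)[[1,0]])))
print("tip side",onz(s,*S(260,319),.1047),"rim side",onz(s,*S(266,393),.068))
a=onz(w,279,171,.195);print("cap end wrist",a, "expected TCP+50 along bar", np.linalg.norm(a[:2]-np.array([.4653,-.0476])))
print("rim wrist",onz(w,276,203,.068))
E
```

```text
bar side [ 0.4259 -0.0715  0.1897] [ 0.5035 -0.0213  0.1897] [ 0.4647 -0.0464  0.1897] 0.09245192698431165 32.886828000177786
tip side [ 0.4638 -0.0434  0.1047] rim side [ 0.4654 -0.0514  0.068 ]
cap end wrist [ 0.4271 -0.0775  0.195 ] expected TCP+50 along bar 0.04856277834306688
rim wrist [ 0.4647 -0.0509  0.068 ]
```

```bash
python3 -m pendant '[[0,-0.008,-0.04,0,0,0],[0,0,-0.04,0,0,0],[0,0,-0.04,0,0,0],[0,0,-0.04,0,0,0],[0,0,-0.03,0,0,0],[0,0,-0.01,0,0,0],[0,0,-0.01,0,0,0],[0,0,0,0,0,0],[0,0,0,0,0,0],[0,0,0,0,0,0]]' -1
python3 - <<'E'
from h import *
from bench import ctrl
show(ctrl.get_obs())
E
```

```text
time_s: 9.05
eef_pos: [0.4655, -0.0497, 0.1368]
eef_rot: [0.0, -0.325, 0.946, -0.0]
wrist_force: [0.2, -0.7, -1.7]
opening: 0.152
grasp_force: 58.8
t 9.05 pos [ 0.4655 -0.0497  0.1368] phi -142.12 z [ 0. -0. -1.] F [ 0.15 -0.73 -1.68] T [-0.042 -0.023 -0.021] open 0.152 grip 58.8 q6 -2.59
```

```bash
python3 -m pendant '[[0,0,-0.01,0,0,0],[0,0,-0.01,0,0,0],[0,0,-0.01,0,0,0],[0,0,-0.005,0,0,0],[0,0,0,0,0,0],[0,0,0,0,0,0],[0,0,0,0,0,0],[0,0,0,0,0,0],[0,0,0,0,0,0],[0,0,0,0,0,0]]' -1
python3 - <<'E'
from h import *
from bench import ctrl
show(ctrl.get_obs())
E
```

```text
time_s: 10.3
eef_pos: [0.4653, -0.0496, 0.1296]
eef_rot: [-0.0, -0.325, 0.946, 0.0]
wrist_force: [0.4, -0.3, -1.2]
opening: 0.153
grasp_force: 58.8
t 10.30 pos [ 0.4653 -0.0496  0.1296] phi -142.12 z [-0. -0. -1.] F [ 0.35 -0.26 -1.18] T [-0.01   0.029  0.034] open 0.153 grip 58.8 q6 -2.59
```

```bash
python3 -m pendant '[[0,0,-0.01,0,0,0],[0,0,-0.01,0,0,0],[0,0,-0.01,0,0,0],[0,0,-0.01,0,0,0],[0,0,-0.01,0,0,0],[0,0,-0.01,0,0,0],[0,0,-0.01,0,0,0],[0,0,0,0,0,0],[0,0,0,0,0,0],[0,0,0,0,0,0]]' -1
python3 - <<'E'
from h import *
from bench import ctrl
show(ctrl.get_obs())
E
```

```text
time_s: 11.55
eef_pos: [0.4654, -0.0497, 0.1156]
eef_rot: [0.0, -0.325, 0.946, -0.0]
wrist_force: [-0.5, -0.4, -1.9]
opening: 0.156
grasp_force: 58.8
t 11.55 pos [ 0.4654 -0.0497  0.1156] phi -142.12 z [ 0. -0. -1.] F [-0.5  -0.38 -1.94] T [-0.004  0.017 -0.002] open 0.156 grip 58.8 q6 -2.59
```

```bash
python3 -m pendant '[[0,0,-0.01,0,0,0],[0,0,-0.01,0,0,0],[0,0,-0.005,0,0,0],[0,0,-0.005,0,0,0],[0,0,-0.005,0,0,0],[0,0,0,0,0,0],[0,0,0,0,0,0],[0,0,0,0,0,0],[0,0,0,0,0,0],[0,0,0,0,0,0]]' -1
python3 - <<'E'
from h import *
from bench import ctrl
show(ctrl.get_obs())
E
```

```text
time_s: 12.8
eef_pos: [0.4657, -0.0497, 0.109]
eef_rot: [0.0, -0.325, 0.946, -0.0]
wrist_force: [-1.0, 0.2, 5.9]
opening: 0.154
grasp_force: 59.4
t 12.80 pos [ 0.4657 -0.0497  0.109 ] phi -142.12 z [ 0.001 -0.    -1.   ] F [-0.98  0.22  5.93] T [0.148 0.147 0.012] open 0.154 grip 59.4 q6 -2.59
```

```bash
python3 -m pendant '[[0,0,0,0,0,-0.014],[0,0,0,0,0,-0.014],[0,0,0,0,0,-0.014],[0,0,0,0,0,-0.014],[0,0,0,0,0,-0.014],[0,0,0,0,0,-0.014],[0,0,0,0,0,-0.014],[0,0,0,0,0,0],[0,0,0,0,0,0],[0,0,0,0,0,0]]' -1
python3 - <<'E'
from h import *
from bench import ctrl
show(ctrl.get_obs())
E
```

```text
time_s: 14.05
eef_pos: [0.4661, -0.05, 0.1092]
eef_rot: [0.001, -0.251, 0.968, -0.001]
wrist_force: [0.7, -0.5, 5.0]
opening: 0.154
grasp_force: 59.4
t 14.05 pos [ 0.4661 -0.05    0.1092] phi -150.94 z [ 0.002 -0.001 -1.   ] F [ 0.72 -0.53  5.02] T [0.053 0.022 0.06 ] open 0.154 grip 59.4 q6 -2.44
```

```bash
python3 -m pendant '[[0,0,0,0,0,-0.014],[0,0,0,0,0,-0.014],[0,0,0,0,0,-0.014],[0,0,0,0,0,-0.014],[0,0,0,0,0,-0.014],[0,0,0,0,0,-0.014],[0,0,0,0,0,-0.014],[0,0,0,0,0,0],[0,0,0,0,0,0],[0,0,0,0,0,0]]' -1
python3 - <<'E'
from h import *
from bench import ctrl
show(ctrl.get_obs())
E
```

```text
time_s: 15.3
eef_pos: [0.466, -0.05, 0.109]
eef_rot: [0.001, -0.176, 0.984, -0.001]
wrist_force: [1.2, -0.0, 5.4]
opening: 0.148
grasp_force: 59.4
t 15.30 pos [ 0.466 -0.05   0.109] phi -159.78 z [ 0.002 -0.001 -1.   ] F [ 1.22 -0.03  5.44] T [-0.166 -0.136  0.039] open 0.148 grip 59.4 q6 -2.28
```

```bash
python3 -m pendant '[[0,0,0,0,0,-0.014],[0,0,0,0,0,-0.014],[0,0,0,0,0,-0.014],[0,0,0,0,0,-0.014],[0,0,0,0,0,-0.014],[0,0,0,0,0,-0.014],[0,0,0,0,0,-0.014],[0,0,0,0,0,0],[0,0,0,0,0,0],[0,0,0,0,0,0]]' -1
python3 - <<'E'
from h import *
from bench import ctrl
show(ctrl.get_obs())
E
```

```text
time_s: 16.55
eef_pos: [0.4657, -0.0499, 0.1088]
eef_rot: [0.0, -0.099, 0.995, -0.0]
wrist_force: [0.8, -1.8, 5.2]
opening: 0.155
grasp_force: 59.4
t 16.55 pos [ 0.4657 -0.0499  0.1088] phi -168.58 z [ 0.001 -0.001 -1.   ] F [ 0.83 -1.84  5.17] T [-0.41  -0.228  0.003] open 0.155 grip 59.4 q6 -2.13
```

```bash
python3 -m pendant '[[0,0,0,0,0,-0.014],[0,0,0,0,0,-0.014],[0,0,0,0,0,-0.014],[0,0,0,0,0,-0.014],[0,0,0,0,0,-0.014],[0,0,0,0,0,-0.014],[0,0,0,0,0,-0.014],[0,0,0,0,0,0],[0,0,0,0,0,0],[0,0,0,0,0,0]]' -1
python3 - <<'E'
from h import *
from bench import ctrl
show(ctrl.get_obs())
E
```

```text
time_s: 17.8
eef_pos: [0.4653, -0.0496, 0.1086]
eef_rot: [0.0, -0.023, 1.0, -0.0]
wrist_force: [-0.4, 0.5, -1.5]
opening: 0.152
grasp_force: 58.7
t 17.80 pos [ 0.4653 -0.0496  0.1086] phi -177.40 z [ 0. -0. -1.] F [-0.43  0.52 -1.53] T [0.025 0.019 0.031] open 0.152 grip 58.7 q6 -1.98
```

```bash
python3 -m pendant '[[0,0,-0.01,0,0,0],[0,0,-0.01,0,0,0],[0,0,-0.01,0,0,0],[0,0,-0.01,0,0,0],[0,0,-0.005,0,0,0],[0,0,-0.0025,0,0,0],[0,0,0,0,0,0],[0,0,0,0,0,0],[0,0,0,0,0,0],[0,0,0,0,0,0]]' -1
python3 - <<'E'
from h import *
from bench import ctrl
show(ctrl.get_obs())
E
```

```text
time_s: 19.05
eef_pos: [0.4655, -0.0497, 0.0992]
eef_rot: [0.0, -0.023, 1.0, -0.0]
wrist_force: [-0.5, 0.5, 2.6]
opening: 0.151
grasp_force: 59.3
t 19.05 pos [ 0.4655 -0.0497  0.0992] phi -177.40 z [ 0. -0. -1.] F [-0.52  0.54  2.63] T [ 0.05   0.057 -0.039] open 0.151 grip 59.3 q6 -1.98
```

```bash
python3 -m pendant '[[0,0,0,0,0,-0.02],[0,0,0,0,0,-0.05],[0,0,0,0,0,-0.06],[0,0,0,0,0,-0.06],[0,0,0,0,0,-0.06],[0,0,0,0,0,-0.06],[0,0,0,0,0,-0.06],[0,0,0,0,0,-0.05],[0,0,0,0,0,-0.02],[0,0,0,0,0,0]]' -1
python3 - <<'E'
from h import *
from bench import ctrl
show(ctrl.get_obs())
E
```

```text
time_s: 20.3
eef_pos: [0.4656, -0.0495, 0.0992]
eef_rot: [0.0, 0.317, 0.948, 0.0]
wrist_force: [1.2, 1.8, 4.0]
opening: 0.156
grasp_force: 59.3
t 20.30 pos [ 0.4656 -0.0495  0.0992] phi 143.02 z [ 0.001  0.    -1.   ] F [1.21 1.82 4.03] T [ 0.447 -0.272  0.085] open 0.156 grip 59.3 q6 -1.29
```

```bash
python3 -m pendant '[[0,0,0,0,0,-0.03],[0,0,0,0,0,-0.03],[0,0,0,0,0,-0.03],[0,0,0,0,0,-0.03],[0,0,0,0,0,-0.03],[0,0,0,0,0,-0.03],[0,0,0,0,0,-0.03],[0,0,0,0,0,-0.02],[0,0,0,0,0,-0.01],[0,0,0,0,0,0]]' -1
python3 - <<'E'
from h import *
from bench import ctrl
show(ctrl.get_obs())
E
```

```text
time_s: 21.55
eef_pos: [0.4656, -0.0496, 0.0992]
eef_rot: [0.0, 0.489, 0.872, 0.0]
wrist_force: [2.6, 1.8, 3.5]
opening: 0.153
grasp_force: 59.3
t 21.55 pos [ 0.4656 -0.0496  0.0992] phi 121.41 z [ 0.001  0.    -1.   ] F [2.63 1.79 3.51] T [ 0.555 -0.577  0.058] open 0.153 grip 59.3 q6 -0.91
```

```bash
python3 -m pendant '[[0,0,0,0,0,-0.01],[0,0,0,0,0,-0.01],[0,0,0,0,0,-0.01],[0,0,0,0,0,-0.01],[0,0,0,0,0,-0.01],[0,0,0,0,0,-0.01],[0,0,0,0,0,-0.01],[0,0,0,0,0,-0.01],[0,0,0,0,0,0],[0,0,0,0,0,0]]' -1
python3 - <<'E'
from h import *
from bench import ctrl
show(ctrl.get_obs())
E
```

```text
time_s: 22.8
eef_pos: [0.4654, -0.0497, 0.0991]
eef_rot: [0.0, 0.543, 0.84, 0.0]
wrist_force: [3.5, 3.0, 3.3]
opening: 0.153
grasp_force: 59.3
t 22.80 pos [ 0.4654 -0.0497  0.0991] phi 114.20 z [ 0. -0. -1.] F [3.49 3.04 3.32] T [ 0.485 -0.728  0.117] open 0.153 grip 59.3 q6 -0.78
```

```bash
python3 -m pendant '[[0.003,0.002,0,0,0,0],[0,0,0,0,0,-0.007],[0,0,0,0,0,-0.007],[0,0,0,0,0,-0.007],[0,0,0,0,0,-0.007],[0,0,0,0,0,-0.007],[0,0,0,0,0,0],[0,0,0,0,0,0],[0,0,0,0,0,0],[0,0,0,0,0,0]]' -1
python3 - <<'E'
from h import *
from bench import ctrl
show(ctrl.get_obs())
E
```

```text
time_s: 24.05
eef_pos: [0.4659, -0.0492, 0.0991]
eef_rot: [0.0, 0.566, 0.824, -0.0]
wrist_force: [1.1, 0.5, 4.3]
opening: 0.156
grasp_force: 59.3
t 24.05 pos [ 0.4659 -0.0492  0.0991] phi 111.05 z [-0. -0. -1.] F [1.06 0.51 4.31] T [ 0.293 -0.397  0.205] open 0.156 grip 59.3 q6 -0.73
```

```bash
python3 -m pendant '[[0,0,0,0,0,-0.006],[0,0,0,0,0,-0.006],[0,0,0,0,0,-0.006],[0,0,0,0,0,-0.006],[0,0,0,0,0,0],[0,0,0,0,0,0],[0,0,0,0,0,0],[0,0,0,0,0,0],[0,0,0,0,0,0],[0,0,0,0,0,0]]' -1
python3 - <<'E'
from h import *
from bench import ctrl
show(ctrl.get_obs())
E
```

```text
time_s: 25.3
eef_pos: [0.466, -0.0493, 0.0991]
eef_rot: [0.0, 0.582, 0.814, 0.0]
wrist_force: [2.1, 0.6, 4.5]
opening: 0.153
grasp_force: 59.3
t 25.30 pos [ 0.466  -0.0493  0.0991] phi 108.89 z [ 0. -0. -1.] F [2.07 0.62 4.51] T [ 0.227 -0.394  0.35 ] open 0.153 grip 59.3 q6 -0.69
```

```bash
python3 - <<'E'
from h import *
from bench import ctrl,camera
for i in range(5):
    camera("side");o=ctrl.get_obs();print(np.round(o["torque"],3),np.round(o["wrist_force"],1))
E
```

```text
[ 0.23  -0.381  0.366] [1.5 1.1 3.9]
[ 0.227 -0.45   0.296] [0.5 2.6 4.4]
[ 0.236 -0.389  0.314] [2.1 0.6 3.4]
[ 0.223 -0.383  0.327] [3.  1.1 4.2]
[ 0.274 -0.441  0.322] [2.2 1.1 4.5]
```

```bash
python3 -m pendant '[[0,0,0,0,0,0.008],[0,0,0,0,0,0.008],[0,0,0,0,0,0],[0,0,0,0,0,0],[0,0,0,0,0,0],[0,0,0,0,0,0],[0,0,0,0,0,0],[0,0,0,0,0,0],[0,0,0,0,0,0],[0,0,0,0,0,0]]' -1
python3 -m pendant '[[0,0,0,0,0,0],[0,0,0,0,0,0],[0,0,0,0,0,0],[0,0,0,0,0,0],[0,0,0,0,0,0],[0,0,0,0,0,0],[0,0,0,0,0,0],[0,0,0,0,0,0],[0,0,0,0,0,0],[0,0,0,0,0,0]]' 1
python3 - <<'E'
from h import *
from bench import ctrl
show(ctrl.get_obs())
E
```

```text
time_s: 26.8
eef_pos: [0.4659, -0.0492, 0.099]
eef_rot: [-0.0, 0.571, 0.821, -0.0]
wrist_force: [2.1, 1.4, 4.4]
opening: 0.155
grasp_force: 59.3
time_s: 28.05
eef_pos: [0.466, -0.0492, 0.0991]
eef_rot: [0.0, 0.571, 0.821, 0.0]
wrist_force: [0.0, -0.9, 0.4]
opening: 0.999
grasp_force: 0.0
t 28.05 pos [ 0.466  -0.0492  0.0991] phi 110.33 z [ 0.  0. -1.] F [ 0.03 -0.91  0.4 ] T [ 0.033 -0.058  0.02 ] open 0.999 grip 0.0 q6 -0.71
```

Released with no contact force. I'll rise clear and look.

```bash
python3 -m pendant '[[0,0,0.05,0,0,0],[0,0,0.1,0,0,0],[0,0,0.15,0,0,0],[0,0,0.15,0,0,0],[0,0,0.1,0,0,0],[0,0,0.05,0,0,0],[0,0,0,0,0,0],[0,0,0,0,0,0],[0,0,0,0,0,0],[0,0,0,0,0,0]]' 1
python3 - <<'E'
from h import *
import cv2
from bench import camera
o,d=wcam("pics/w3.png");np.savez("w3.npz",**d);show(o)
c=camera("side");np.savez("side3.npz",**c)
b=c["color"][140:300,150:350]
a=cv2.resize(b,(500,400),interpolation=cv2.INTER_CUBIC);w=cv2.resize(d["color"][60:380,140:440],(300,320))
m=np.zeros((400,800,3),np.uint8);m[:,:500]=a;m[:320,500:]=w;cv2.imwrite("pics/m3.png",m)
E
```

```text
time_s: 29.3
eef_pos: [0.4656, -0.0491, 0.2184]
eef_rot: [-0.001, 0.571, 0.821, -0.0]
wrist_force: [0.9, -0.4, -0.2]
opening: 1.001
grasp_force: 0.0
t 29.30 pos [ 0.4656 -0.0491  0.2184] phi 110.33 z [-0.001  0.    -1.   ] F [ 0.92 -0.35 -0.23] T [0.005 0.009 0.051] open 1.001 grip 0.0 q6 -0.71
```

View pics/m3.png

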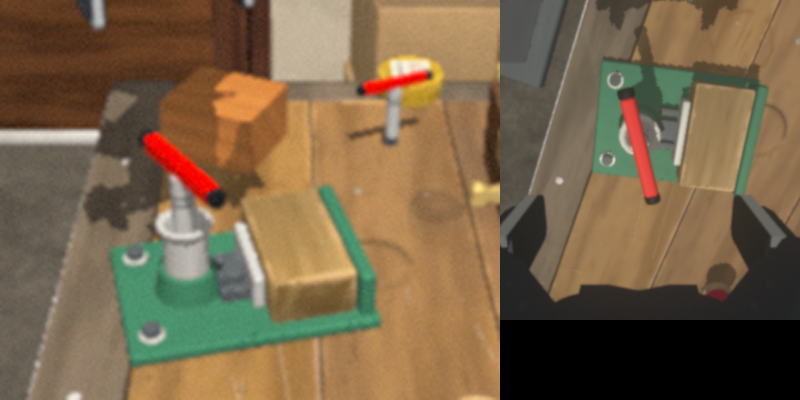

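```bash
python3 - <<'E'
from h import *
w=dict(np.load("w3.npz"))
for z in(.112,):
    e1=onz(w,267,153,z);e2=onz(w,292,259,z);d=e2-e1;print(e1,e2,(e1+e2)/2,np.linalg.norm(d),np.degrees(np.arctan2(d[1],d[0])))
s=dict(np.load("side3.npz"));S=lambda x,y:((x+.5)/2.5-.5+150,(y+.5)/2.5-.5+140)
a=onz(s,*S(149,139),.112);b=onz(s,*S(218,200),.112);d=b-a;print(a,b,(a+b)/2,np.linalg.norm(d),np.degrees(np.arctan2(d[1],d[0])))
E
```

```text
[ 0.44274249 -0.01126457  0.112     ] [ 0.49239492 -0.08717539  0.112     ] [ 0.46756871 -0.04921998  0.112     ] 0.09070730814052495 -56.81174712783913
[ 0.44010195 -0.01254296  0.112     ] [ 0.49160543 -0.08959138  0.112     ] [ 0.46585369 -0.05106717  0.112     ] 0.09267722464385553 -56.23901682276759
```

The key stands upright in the bore. Its bar is at about -56°, within the slot's play, and the torque rise to about 0.33 N m showed the stop was reached. The side and wrist views agree on the fully-home height, and the spool and tin were never approached. Handing in.

```bash
python3 -c "
from bench import ctrl
print(ctrl.hand_in())"
```

```text
the job is handed in; nothing more can be done
None
```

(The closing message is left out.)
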